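# Load the bench agitator and set its speed lever

## Robot

A 6-joint arm with a two-finger parallel gripper is mounted at the origin on the work surface. World frame = base frame: x ahead of the robot, y to its left, z up, the work surface at z = 0. Lengths are in m, angles in degrees, forces in N, time in s.
With the tool pointing down it reaches from about 0.4 to 0.825 m from the base axis. Payload 7 kg.
Tool frame: the origin (TCP) lies at the very end of the fingers, on their centre line; the grasp point (between the pads) lies 19 mm behind it (ctrl.grip_point_offset is the distance from the TCP to the grasp point, in m); x points along the fingers, z is the direction in which the jaws open and shut, and the axes are right-handed (so a half turn about x gives the same grasp; the last joint's range is limited). The gripper opens to 88 mm and grips with 3 to 60 N. Pads are 19 mm wide; open, the fingers measure 130 mm over their backs; the gripper's body (78 mm by 193 mm) begins 47 mm behind the grasp point.
Start: joints at [16.507, 20.546, 0.682, 0, -70.136, -16.507], TCP at [0.675, -0, 0.227] pointing down, gripper open.
Joint ranges: [-176.03, 176.03], [-82.01, 121.73], [-58.28, 71.71], [-173.87, 95.51], [-174.79, -0.11], [-173.66, 173.66]. Speed limits (degrees/s): [136.94, 136.94, 172.46, 180, 180, 180].

## Interface

Orientations are given as [roll, pitch, yaw] about the fixed x, y, z axes, in that order (R = Rz(yaw) Ry(pitch) Rx(roll)).
In Python, from plant import get_obs, snapshot, calibration, close_job, ctrl gives the robot as it stands.
- The arm moves only by the tool move_arm, never from a script. Its argument "commands" is a list that holds one entry, the list of rows, each a list of 4 numbers: the shift along the tool's x, y, z in cm, then the turn about the tool's x in rad. In form: [[[dx, dy, dz, spin], ...]]. A call has 1 to 8 rows; each row shifts and turns the commanded pose from where the row before left it, along the tool's axes as they then stand; what a row does not reach is not made up. A row lasts 1/10 s, in which the tool goes at most 50 mm and 8.59 degrees, less where a joint would pass 70% of its speed; a pose out of reach is approached as far as the arm can. A call with a gripper value outside its range is refused whole. "jaw" is the finger opening in cm, from 0 to 8.76, set as the call begins (left out, the last holds). The fingers move at their own pace and stop on an object; the grip force is fixed at half the most. Time passes only in rows, so rows that do not move let the fingers close. It gives the time, the measured TCP pose, the force and the opening at its end, in the units of the state.
- get_obs(): the state, without advancing time (a new reading comes with each control period).
- snapshot(name): name is "scene" or "side" or "wrist"; returns (picture, depth): 420x560x3 uint8, red, green, blue; 420x560 float32, m along the optical axis (not along the pixel's ray), 0 where there is no reading.
- calibration(name): a dict with "mtx" (3x3 intrinsics, pixels), "k1" (the pictures are not rectified: a ray, as slopes to the right and down, at radius r is drawn at 1 + k1 r^2 times it, then the intrinsics apply), "T" (4x4, takes a point from camera to world coordinates); the wrist camera has in their place "tool_from_camera" (4x4, takes a point from camera to tool coordinates, whose origin is the TCP and whose axes are the tool frame's). Camera axes: x right, y up, looking along -z (the intrinsics and any distortion apply to the point x, -y, -z); pixel columns grow to the right and rows downward; lengths in m; the calibration is good to about 2 mm. A picture is of the moment at which its call begins: read the wrist's pose just before it. calibration takes no time and is no camera call.
- close_job(): hands the job in, once; it reports no verdict.
The state is a dict: "clock": time; "joint_pos": joint angles; "qvel": joint speeds; "tau": joint torques, N m; "tool_pos": TCP position; "orientation": TCP orientation; "force": force on the tool from outside, world axes, zero at the start; "moment": the same for the moment, N m; "opening": finger opening in m.
Only numpy, scipy, OpenCV 4.12 (cv2) and the standard library are available. Lean on these libraries where they do the work, as an engineer would, in place of code of your own. Each camera call takes 0.05 s, during which the arm holds its last target. There are 200 camera calls.

## Task

Load the bench agitator: stand the two loose tall tins upright in the two empty cells of its divided cradle, one per cell, setting them down rather than dropping them. Then push the agitator's speed lever round until the lever is in line with the pointed marker on its curved quadrant, and let go. Leave the tin that is already loaded and the other things on the bench as they are.

Things in the scene. Friction and masses are not known exactly. Their poses are not given: they have to be found in the camera images.
- tin_1: loose tall closed tin with a paper wrap, cylinder 60 mm in diameter and 120 mm tall, about 0.35 kg, standing on the bench; origin at the centre of its base, z up along its axis
- tin_2: a second loose tin of the same kind, same size and same origin
- tin_loaded: a third tin of the same kind, already standing in one of the cradle's cells; leave it there
- cradle: blue agitator fixed to the bench with a row of three square aluminium cells; origin on the bench under the middle of the row. The row runs along its y, cell centres at y = -88, 0 and +88 mm, x = 0. Cells are 78 mm square inside, walls between them 10 mm thick; cell floor 40 mm and wall tops 85 mm above the bench. A motor box 85 mm tall, 75 mm wide is at the -y end
- pad_1: thin cork disc fixed on the floor of one of the two empty cells, 54 mm in diameter, 3 mm thick; origin at the centre of its underside (its top is 43 mm above the bench)
- pad_2: cork disc in the other empty cell, the same size
- lever (a joint): angle of the speed lever about its vertical hinge, rad, 0 to 1.6; grows counter-clockwise seen from above. It stays where it is left (light friction, about 2 N at the knob)
- lever_knob (a point): middle of the lever's upright black round knob, 24 mm in diameter and 60 mm tall, spanning 83 to 143 mm above the bench (this point is 113 mm above it); 130 mm from the hinge axis. Its x axis points along the lever from the hinge outwards, z up. The flat steel lever arm (16 mm wide, 62 to 74 mm above the bench) ends in a point at about 158 mm from the hinge
- lever_hinge (a point): point on the lever's vertical hinge axis, 68 mm above the bench; axes as those of lever_knob. The quadrant is a curved block 45 mm tall, 155 to 205 mm from the hinge; a blue control box 55 mm tall stands on the other side of the hinge
- marker: small fixed pointed marker (brass, about 35 mm long, 18 mm wide, 8 mm tall) on top of the curved quadrant just beyond the lever's end, pointing inwards at the hinge, its top 53 mm above the bench; origin on the hinge axis, its x axis points from the hinge outwards through the marker, z up: the lever is set when its x axis is parallel to this one
- last_dark: dark wooden shoe last (foot shape), about 160 x 62 x 95 mm, loose bystander; origin under its middle
- last_pale: pale wooden shoe last, about 190 x 62 x 95 mm, loose bystander; origin under its middle
- rasp: hand tool with a wooden handle, 200 mm long, lying flat, bystander; origin under its middle

How it is judged (in metres and radians):
On the way, in this order (a step that is already met when the one before it is completed fails the run):
1. both loose tins stand upright on the floor of the cradle's cells (z of tin_1 in the frame of cradle between 0.036 and 0.048 m and x of tin_1 in the frame of cradle between -0.03 and 0.03 m and y of tin_1 in the frame of cradle between -0.13 and 0.13 m and angle between each of tin_1, tin_2's own z axis and vertical below 0.1 rad and z of tin_2 in the frame of cradle between 0.036 and 0.048 m and x of tin_2 in the frame of cradle between -0.03 and 0.03 m and y of tin_2 in the frame of cradle between -0.13 and 0.13 m), for 0.2 s.
2. the lever is in line with the marker (angle between the x axis of lever_knob and the x axis of marker, either way round below 0.07 rad), for 0.2 s.
At the end, for the whole second after the job is handed in: All three tins stand upright (within 0.1 rad) on the floors of the cradle's three cells, one in each, at rest, and the lever is at rest within 0.07 rad (4 degrees) of the marker's direction (all of step 1 and z of tin_loaded in the frame of cradle between 0.036 and 0.048 m and x of tin_loaded in the frame of cradle between -0.03 and 0.03 m and y of tin_loaded in the frame of cradle between -0.13 and 0.13 m and angle between tin_loaded's own z axis and vertical below 0.1 rad and linear speed of each of tin_1, tin_2, tin_loaded below 0.02 m/s and angle between the x axis of lever_knob and the x axis of marker, either way round below 0.07 rad and velocity of joint lever between -0.03 and 0.03 rad/s); the robot touches nothing.
It fails at once if tin_1 is let go of while its base is more than 20 mm above the floor of the cradle's cells (z of tin_1 in the frame of cradle above 0.063 m and x of tin_1 in the frame of cradle between -0.06 and 0.06 m and y of tin_1 in the frame of cradle between -0.15 and 0.15 m and contact force between tin_1 and the fingers below 0.02 N).
It fails at once if tin_2 is let go of while its base is more than 20 mm above the floor of the cradle's cells (z of tin_2 in the frame of cradle above 0.063 m and x of tin_2 in the frame of cradle between -0.06 and 0.06 m and y of tin_2 in the frame of cradle between -0.15 and 0.15 m and contact force between tin_2 and the fingers below 0.02 N).
It fails at once if the tin already loaded is lifted out or tipped (distance of tin_loaded from where it was at the start of the episode above 0.03 m or angle between tin_loaded's own z axis and vertical above 0.3 rad).
It fails at once if a bystander (either shoe last or the rasp) is moved more than 40 mm (distance of any of last_dark, last_pale, rasp from where it was at the start of the episode above 0.04 m).
It also fails if it takes over 67 s, if anything falls off the work surface, if the arm or the gripper's body presses on something with over 40 N, if the wrist force passes 120 N, or if a joint passes its speed limit or range.

## Working session

There is one attempt and no reset: what is moved stays moved. The work goes in short steps, Python scripts to look and compute and a tool call to move; the robot and the scene stay as the last step left them, time stands still between calls to the robot, and variables do not carry over. Pictures are saved under pics/ and viewed, about 8 in all and at most 12, crops included, and the job is handed in when it is done.

Besides the shell and the picture viewer there is one more tool, called after "Call:" as a command line: name --argument value ..., lists and objects as JSON in quotes. move_arm: Moves the arm, as the interface text tells. Its arguments: {"type":"object","properties":{"commands":{"type":"array"},"jaw":{"type":"number"}},"required":["commands"]}

```bash
mkdir -p pics; cat > h.py <<'E'
import numpy as np, cv2
from plant import get_obs, snapshot, calibration, ctrl
from scipy.spatial.transform import Rotation as R
def toolT():
    o=get_obs(); T=np.eye(4); T[:3,:3]=R.from_euler('xyz',o['orientation'],degrees=True).as_matrix(); T[:3,3]=o['tool_pos']; return T
def take(name):
    T=toolT(); p,d=snapshot(name); c=calibration(name)
    W=c['T'] if 'T' in c else T@np.array(c['tool_from_camera'])
    return p,d,np.array(c['mtx']),float(c['k1']),np.array(W)
def rays(uv,M,k1,W):
    uv=np.atleast_2d(np.array(uv,float)); s=np.c_[(uv[:,0]-M[0,2])/M[0,0],(uv[:,1]-M[1,2])/M[1,1]]
    q=s.copy()
    for _ in range(20): q=s/(1+k1*(q**2).sum(1,keepdims=True))
    return W[:3,3], np.c_[q[:,0],-q[:,1],-np.ones(len(q))]@W[:3,:3].T
def onz(uv,z,M,k1,W):
    o,r=rays(uv,M,k1,W); return o+r*((z-o[2])/r[:,2])[:,None]
def cloud(d,M,k1,W):
    v,u=np.mgrid[0:d.shape[0],0:d.shape[1]]
    o,r=rays(np.c_[u.ravel(),v.ravel()],M,k1,W)
    P=(o+r*d.reshape(-1,1)); P[d.ravel()==0]=np.nan
    return P.reshape(d.shape+(3,))
E
python3 - <<'E'
from h import *
print(get_obs())
a=take('scene');b=take('side');w=take('wrist')
for n,x in zip(('scene','side','wrist'),(a,b,w)):
    cv2.imwrite(f'pics/{n}0.png',x[0][:,:,::-1]); np.savez(f'{n}0.npz',*x); print(n,x[4].round(3).tolist(),(x[1]>0).mean())
E
```

```text
{'clock': 0.0, 'joint_pos': array([ 1.65080383e+01,  2.05919394e+01,  6.33375400e-01, -2.04827963e-02,
       -7.01344298e+01, -1.65060452e+01]), 'qvel': array([-0.02292666, -0.08631317, -0.04835176, -0.03122592,  0.01830613,
       -0.06902091]), 'tau': array([-8.00930356e-04, -5.82726967e+01,  2.93058443e+01,  6.99745238e+00,
        6.93249181e-03, -2.06530804e-04]), 'tool_pos': array([ 6.74514239e-01, -1.01766870e-05,  2.25612817e-01]), 'orientation': array([   4.8094298 ,   89.90503303, -175.19555314]), 'force': array([ 0.44231481, -0.77945811,  0.56763591]), 'moment': array([ 0.02516838,  0.0132999 , -0.03782996]), 'opening': 0.08737017547416288}
scene [[-0.909, -0.349, 0.229, 0.776], [0.417, -0.764, 0.492, 0.485], [0.004, 0.543, 0.84, 1.005], [0.0, 0.0, 0.0, 1.0]] 0.9958971088435374
side [[0.902, 0.228, -0.368, 0.019], [-0.432, 0.498, -0.752, -1.068], [0.012, 0.837, 0.548, 0.859], [0.0, 0.0, 0.0, 1.0]] 0.9958248299319727
wrist [[-1.0, -0.0, 0.002, 0.674], [-0.001, -0.955, -0.296, -0.08], [0.002, -0.296, 0.955, 0.385], [0.0, 0.0, 0.0, 1.0]] 0.9960714285714286
```

View pics/scene0.png

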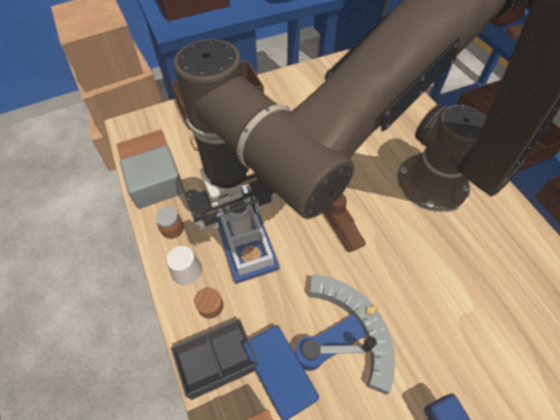

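View pics/side0.png

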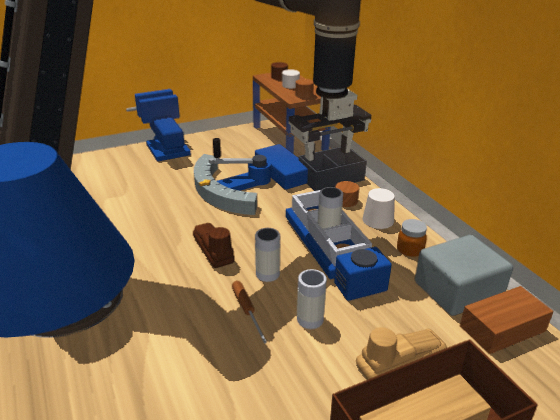

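The scene view shows the lever knob at (368,343), hinge at (310,348), marker at (371,310) and the cradle partly hidden around (245,240). The side view shows the loose tin tops at (267,238) and (312,280), the loaded tin top at (330,195) and the motor box at (360,270).

```bash
python3 - <<'E'
from h import *
def L(n):
    z=np.load(n+'0.npz'); return z['arr_0'],z['arr_1'],z['arr_2'],float(z['arr_3']),z['arr_4']
for n in ('scene','side'):
    p,d,M,k,W=L(n); C=cloud(d,M,k,W)
    np.save(n+'C.npy',C)
    for uv in ([(368,343),(310,348),(371,310),(245,240)] if n=='scene' else [(267,238),(312,280),(330,195),(360,262),(258,163),(217,148),(207,182)]):
        print(n,uv,C[uv[1],uv[0]].round(3))
    # top-height clusters by depth
    for zl,zh in ((.112,.13),(.152,.17),):
        m=((C[...,2]>zl)&(C[...,2]<zh)&(C[...,0]>.3)).astype(np.uint8)
        N,l,s,c=cv2.connectedComponentsWithStats(m)
        for i in range(1,N):
            if s[i,4]>60:
                P=C[l==i]; (x,y),r=cv2.minEnclosingCircle(P[:,:2].astype(np.float32)); print(n,zl,c[i].round(),s[i,4],'circ',round(x,3),round(y,3),round(r,3))
w=cv2.cvtColor(L('side')[0],cv2.COLOR_RGB2BGR)[130:340,150:430]
cv2.imwrite('pics/sidecrop.png',cv2.resize(w,None,fx=2.8,fy=2.8,interpolation=cv2.INTER_CUBIC))
E
```

```text
scene (368, 343) [0.515 0.377 0.144]
scene (310, 348) [0.626 0.321 0.08 ]
scene (371, 310) [0.437 0.297 0.052]
scene (245, 240) [ 0.655 -0.023  0.057]
scene 0.112 [181.   4.] 159 circ 0.473 -1.237 0.104
scene 0.112 [240. 222.] 75 circ 0.65 -0.065 0.03
scene 0.152 [237. 204.] 74 circ 0.649 -0.073 0.028
scene 0.152 [240. 212.] 143 circ 0.651 -0.061 0.028
side (267, 238) [ 0.445 -0.135  0.12 ]
side (312, 280) [ 0.467 -0.313  0.122]
side (330, 195) [ 0.642 -0.081  0.157]
side (360, 262) [ 0.617 -0.268  0.088]
side (258, 163) [0.615 0.304 0.068]
side (217, 148) [0.503 0.359 0.117]
side (207, 182) [0.441 0.286 0.05 ]
side 0.112 [132.   3.] 274 circ 0.735 2.304 0.262
side 0.112 [466.  53.] 860 circ 1.844 0.968 0.695
side 0.112 [158. 111.] 212 circ 0.417 0.731 0.077
side 0.112 [330. 210.] 145 circ 0.648 -0.078 0.03
side 0.112 [268. 235.] 336 circ 0.454 -0.121 0.032
side 0.112 [312. 279.] 456 circ 0.475 -0.305 0.032
side 0.152 [465.  43.] 877 circ 1.852 0.988 0.699
side 0.152 [155.  97.] 470 circ 0.419 0.726 0.074
side 0.152 [331. 194.] 272 circ 0.651 -0.075 0.033
```

View pics/wrist0.png

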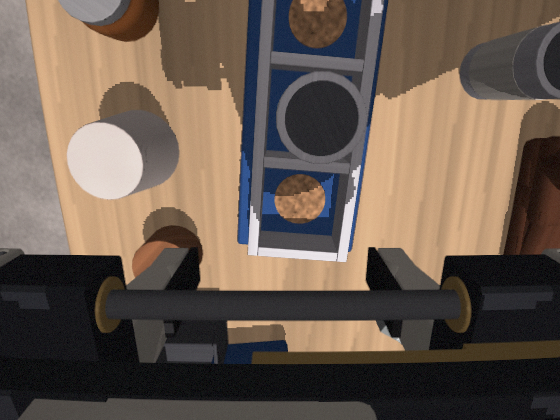

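The wrist view shows the loaded tin in the middle cell at (320,118), and the cork pads at (300,200) and (318,18), with the latter partly cut off at the image edge. Next I'll fit the cradle, the tins, the bystanders and the lever.

```bash
python3 - <<'E'
from h import *
def L(n):
    z=np.load(n+'0.npz'); return z['arr_0'],z['arr_1'],z['arr_2'],float(z['arr_3']),z['arr_4']
print('tool R',toolT()[:3,:3].round(3).tolist())
p,d,M,k,W=L('wrist'); C=cloud(d,M,k,W)
hsv=cv2.cvtColor(p,cv2.COLOR_RGB2HSV)
m=((hsv[...,0]>4)&(hsv[...,0]<22)&(hsv[...,1]>80)).astype(np.uint8)
m[:,:255]=0;m[:,360:]=0;m[245:]=0
N,l,s,c=cv2.connectedComponentsWithStats(cv2.morphologyEx(m,cv2.MORPH_CLOSE,np.ones((5,5))))
for i in range(1,N):
    if s[i,4]>200:
        q=np.argwhere(l==i)[:,::-1]; Q=onz(q,.043,M,k,W)[:,:2].astype(np.float32)
        print('pad',c[i].round(),s[i,4],cv2.minEnclosingCircle(Q))
print('loaded top pt',onz([(320,118)],.163,M,k,W))
Z=C[...,2]; mm=(Z>.079)&(Z<.091)&(C[...,1]>-.3)
mm[250:]=False
P=C[mm]; P=P[(abs(P[:,0]-.65)<.07)]
print('rim',len(P),cv2.minAreaRect(P[:,:2].astype(np.float32)))
S=np.load('sideC.npy'); A=np.load('sceneC.npy')
for nm,X in(('side',S),('scene',A)):
    Q=X[(X[...,2]>.08)&(X[...,2]<.091)&(abs(X[...,0]-.65)<.1)&(X[...,1]<.1)&(X[...,1]>-.25)]
    print(nm,'rim',len(Q),cv2.minAreaRect(Q[:,:2].astype(np.float32)))
# height map objects from side
m=((S[...,2]>.015)&(S[...,2]<.3)&(S[...,0]>.2)&(S[...,0]<.9)&(S[...,1]>-.6)&(S[...,1]<.5)).astype(np.uint8)
N,l,s,c=cv2.connectedComponentsWithStats(m)
for i in range(1,N):
    if s[i,4]>80:
        Q=S[l==i]; print('obj',c[i].round(),s[i,4],Q.min(0).round(3),Q.max(0).round(3))
# lever
for nm,X in(('side',S),('scene',A)):
    Q=X[(X[...,2]>.12)&(X[...,2]<.15)&(abs(X[...,0]-.5)<.08)&(abs(X[...,1]-.36)<.07)]; print(nm,'knob',len(Q),cv2.minEnclosingCircle(Q[:,:2].astype(np.float32)))
E
```

```text
tool R [[-0.001, -0.0, -1.0], [-0.0, -1.0, 0.0], [-1.0, 0.0, 0.001]]
pad [317.  21.] 2330 ((0.6407526731491089, -0.15894615650177002), 0.02721318230032921)
pad [299. 198.] 1938 ((0.6549314260482788, 0.016885994002223015), 0.027142444625496864)
loaded top pt [[ 0.64893237 -0.07135794  0.163     ]]
rim 8099 ((0.6490739583969116, -0.053745172917842865), (0.22584496438503265, 0.09888777881860733), 85.5060043334961)
side rim 1084 ((0.6443008184432983, -0.09253343939781189), (0.31832078099250793, 0.10894118994474411), 86.3687973022461)
scene rim 736 ((0.6503079533576965, -0.05972912907600403), (0.2555878758430481, 0.09836893528699875), 85.32337951660156)
obj [306. 199.] 13126 [ 0.42  -0.301  0.015] [0.9 0.5 0.3]
obj [348. 139.] 265 [ 0.715 -0.045  0.222] [0.764 0.014 0.299]
obj [380. 206.] 925 [ 0.792 -0.079  0.015] [0.878 0.005 0.089]
obj [471. 286.] 8766 [ 0.756 -0.549  0.015] [ 0.9   -0.151  0.105]
obj [215. 242.] 1137 [ 0.334 -0.058  0.015] [0.398 0.115 0.096]
obj [268. 251.] 1145 [ 0.421 -0.153  0.015] [ 0.483 -0.09   0.125]
obj [311. 296.] 1400 [ 0.442 -0.335  0.015] [ 0.501 -0.273  0.123]
obj [243. 295.] 317 [ 0.347 -0.241  0.015] [ 0.375 -0.136  0.028]
obj [403. 370.] 7725 [ 0.369 -0.6    0.015] [ 0.682 -0.453  0.103]
side knob 65 ((0.5062106847763062, 0.3696344494819641), 0.014162496663630009)
scene knob 120 ((0.5064353942871094, 0.37661558389663696), 0.012281213887035847)
```

Call:
move_arm --commands '[[[0,1.75,3.15,0],[0,1.75,3.15,0],[0,1.75,3.15,0],[0,1.75,3.15,0],[0,1.75,3.15,0],[0,1.75,3.15,0],[0,1.7,3.25,0],[0,0,0,0]]]' --jaw 8.7

```text
clock: 0.95
tool_pos: [0.4498, -0.1233, 0.2268]
orientation: [-73.3, 90.0, 106.6]
force: [1.1, 1.3, 0.7]
opening: 0.087
```

Call:
move_arm --commands '[[[2.5,0,-0.3,0],[2.5,0,0,0],[2.5,0,0,0],[2.5,0,0,0],[2.5,0,0,0],[2.3,0,0,0],[0,0,0,0],[0,0,0,0]]]'

```text
clock: 1.75
tool_pos: [0.4567, -0.122, 0.0788]
orientation: [24.3, 89.9, -155.7]
force: [0.3, 0.7, 0.9]
opening: 0.0867
```

Call:
move_arm --commands '[[[0,0,0,0],[0,0,0,0],[0,0,0,0],[0,0,0,0],[0,0,0,0],[0,0,0,0]]]' --jaw 5.0

```text
clock: 2.35
tool_pos: [0.4562, -0.1222, 0.0789]
orientation: [27.2, 90.0, -152.8]
force: [-3.5, 0.6, 5.6]
opening: 0.0606
```

Call:
move_arm --commands '[[[1e-09,0,0,0],[-1,0,0,0],[-2.5,0,0,0],[-3,0,0,0],[-3,0,0,0],[-3,0,0,0],[-3,0,0,0],[-3,0,0,0]]]'

```text
clock: 3.15
tool_pos: [0.4561, -0.1219, 0.2652]
orientation: [-133.1, 90.0, 46.9]
force: [0.6, 0.4, -3.8]
opening: 0.0601
```

Call:
move_arm --commands '[[[-0.5,-1.5,-2,0],[0,-2,-3,0],[0,-2,-3,0],[0,-2,-3,0],[0,-2,-3,0],[0,-2,-3,0],[0,-2.4,-3,0],[0,0,0,0]]]'

```text
clock: 3.95
tool_pos: [0.6591, 0.0198, 0.2666]
orientation: [-3.1, 89.9, 177.0]
force: [-1.5, -0.4, -3.9]
opening: 0.06
```

Call:
move_arm --commands '[[[0,0.3,0.4,0],[2,0,0,0],[2.5,0,0,0],[2,0,0,0],[1,0,0,0],[0.5,0,0,0],[0,0,0,0],[0,0,0,0]]]'

```text
clock: 4.75
tool_pos: [0.653, 0.0139, 0.1898]
orientation: [-174.2, 89.9, 5.8]
force: [1.2, 0.1, -3.1]
opening: 0.0601
```

```bash
python3 - <<'E'
from h import *
p,d,M,k,W=take('wrist'); cv2.imwrite('pics/w1.png',p[:,:,::-1]); o=get_obs(); print(o['tool_pos'],o['force'])
E
```

```text
[0.65306993 0.01399539 0.18991122] [-0.05033916  0.07020684 -2.19036547]
```

View pics/w1.png

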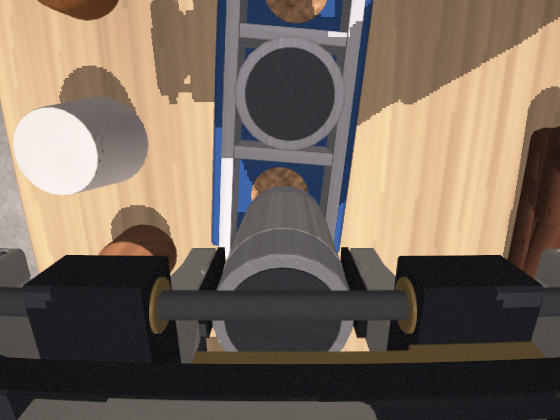

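The held tin is lined up over its pad, whose visible edge is at (279,180), so I'm lowering it.

Call:
move_arm --commands '[[[0.5,-0.3,-0.1,0],[1.2,0,0,0],[1.5,0,0,0],[1.5,0,0,0],[1,0,0,0],[0.5,0,0,0],[0.2,0,0,0],[0,0,0,0]]]'

```text
clock: 5.6
tool_pos: [0.6537, 0.017, 0.1246]
orientation: [143.1, 90.0, -36.9]
force: [-0.4, -1.0, -3.0]
opening: 0.0594
```

Call:
move_arm --commands '[[[0.1,0,0,0],[0.1,0,0,0],[0,0,0,0]]]'

```text
clock: 5.9
tool_pos: [0.6535, 0.017, 0.1228]
orientation: [-157.3, 90.0, 22.7]
force: [0.3, -0.0, -4.0]
opening: 0.0599
```

Call:
move_arm --commands '[[[0.1,0,0,0],[0.1,0,0,0],[0.05,0,0,0],[0,0,0,0]]]'

```text
clock: 6.3
tool_pos: [0.6538, 0.0172, 0.1221]
orientation: [-176.1, 89.9, 3.9]
force: [-4.2, 2.5, 9.2]
opening: 0.0599
```

Contact is at the expected height, so I'm releasing and rising.

Call:
move_arm --commands '[[[0,0,0,0],[0,0,0,0],[0,0,0,0],[0,0,0,0],[0,0,0,0],[0,0,0,0]]]' --jaw 8.7

```text
clock: 6.9
tool_pos: [0.6535, 0.0169, 0.1199]
orientation: [34.1, 90.0, -145.9]
force: [0.1, -0.6, -0.0]
opening: 0.0868
```

Call:
move_arm --commands '[[[-0.5,0,0,0],[-1.5,0,0,0],[-2.5,0,0,0],[-3,0,0,0],[-3,0,0,0],[-2,0,0,0],[0,0,0,0]]]'

```text
clock: 7.6
tool_pos: [0.6552, 0.0171, 0.2494]
orientation: [-171.6, 89.6, 8.4]
force: [0.3, 0.2, -0.2]
opening: 0.087
```

Call:
move_arm --commands '[[[0,3,1.7,0],[0,4.2,2.4,0],[0,4.2,2.4,0],[0,4.2,2.4,0],[0,4.2,2.4,0],[0,4.2,2.4,0],[0,4.2,2.4,0],[0,4.0,2.1,0]]]'

```text
clock: 8.4
tool_pos: [0.4698, -0.3064, 0.245]
orientation: [-68.9, 90.0, 111.1]
force: [0.5, 0.8, -0.0]
opening: 0.0868
```

Call:
move_arm --commands '[[[0,0,0,0],[0,0,0,0]]]'

```text
clock: 8.6
tool_pos: [0.4706, -0.3059, 0.2447]
orientation: [-35.8, 90.0, 144.1]
force: [-0.6, -0.2, -0.5]
opening: 0.0872
```

Call:
move_arm --commands '[[[2.5,0,-0.1,0],[3,0,0,0],[3,0,0,0],[3,0,0,0],[2.5,0,0,0],[2,0,0,0],[0.6,0,0,0],[0,0,0,0]]]'

```text
clock: 9.4
tool_pos: [0.4725, -0.3041, 0.0783]
orientation: [-13.3, 89.9, 166.7]
force: [0.2, 0.1, -0.3]
opening: 0.0873
```

Call:
move_arm --commands '[[[0,0,0,0],[0,0,0,0],[0,0,0,0],[0,0,0,0],[0,0,0,0],[0,0,0,0]]]' --jaw 5.0

```text
clock: 10.0
tool_pos: [0.4727, -0.3052, 0.0797]
orientation: [156.5, 89.9, -23.5]
force: [-2.3, 1.7, 5.3]
opening: 0.0597
```

Call:
move_arm --commands '[[[-0.5,0,0,0],[-1.5,0,0,0],[-2.5,0,0,0],[-3,0,0,0],[-3,0,0,0],[-1.5,0,0,0],[0,0,0,0]]]'

```text
clock: 10.7
tool_pos: [0.4734, -0.3053, 0.2012]
orientation: [164.6, 89.8, -15.4]
force: [-0.1, 0.3, -3.8]
opening: 0.0599
```

Call:
move_arm --commands '[[[0,-1.5,-1.8,0],[0,-2.2,-2.5,0],[0,-2.2,-2.5,0],[0,-2.2,-2.5,0],[0,-2.2,-2.5,0],[0,-2.2,-2.5,0],[0,-2.1,-2.4,0],[0,0,0,0]]]'

```text
clock: 11.5
tool_pos: [0.6411, -0.1563, 0.196]
orientation: [-13.2, 89.8, 167.0]
force: [-0.4, 0.2, -4.0]
opening: 0.0591
```

Call:
move_arm --commands '[[[0,0,0,0],[0,0,0,0]]]'

```text
clock: 11.7
tool_pos: [0.6384, -0.1593, 0.1976]
orientation: [-4.5, 89.9, 175.4]
force: [-1.1, -0.5, -3.7]
opening: 0.0601
```

```bash
python3 - <<'E'
from h import *
p,d,M,k,W=take('side'); cv2.imwrite('pics/s2.png',cv2.resize(p[130:340,150:430,::-1],None,fx=2.8,fy=2.8,interpolation=cv2.INTER_CUBIC)); print(toolT().round(3))
C=cloud(d,M,k,W)
for nm,y0,y1,zl,zh in(('held',-.23,-.11,.2,.25),('tin1',-.02,.06,.15,.17),('loaded',-.11,-.035,.15,.17)):
    Q=C[(C[...,0]>.58)&(C[...,0]<.72)&(C[...,1]>y0)&(C[...,1]<y1)&(C[...,2]>zl)&(C[...,2]<zh)]
    if len(Q)>5: print(nm,len(Q),cv2.minEnclosingCircle(Q[:,:2].astype(np.float32)))
E
```

```text
[[-0.002 -0.001 -1.     0.638]
 [ 0.    -1.     0.001 -0.16 ]
 [-1.    -0.     0.002  0.198]
 [ 0.     0.     0.     1.   ]]
held 805 ((0.63812255859375, -0.1636785864830017), 0.05187135189771652)
tin1 104 ((0.6458896398544312, 0.01700236275792122), 0.029658151790499687)
loaded 107 ((0.6396462917327881, -0.07250311970710754), 0.031001964583992958)
```

View pics/s2.png

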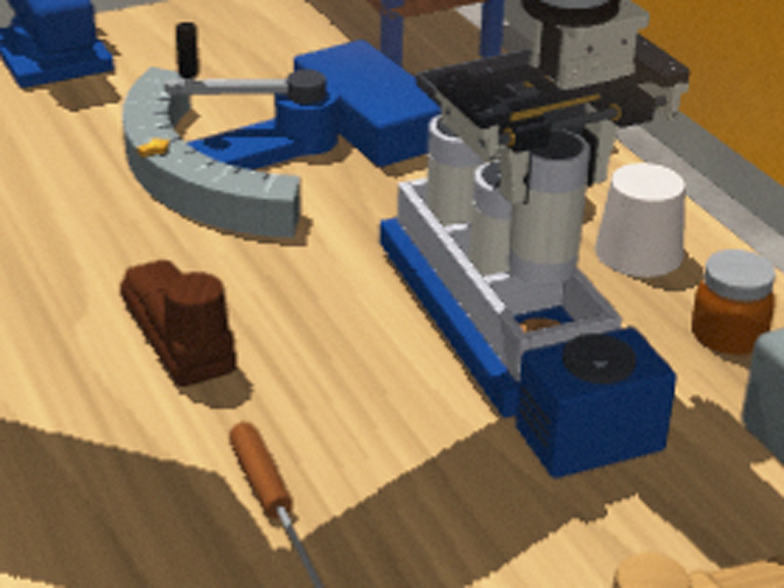

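The side crop shows tin 1 and the loaded tin seated, and the held tin at (550,200) above the free cell with its pad at (540,325). I'm lowering it.

Call:
move_arm --commands '[[[0.5,0,-0.25,0],[1.2,0,0,0],[1.5,0,0,0],[1.5,0,0,0],[1.2,0,0,0],[0.8,0,0,0],[0.4,0,0,0],[0,0,0,0]]]'

```text
clock: 12.55
tool_pos: [0.6418, -0.1591, 0.1275]
orientation: [3.1, 90.0, -176.9]
force: [-0.4, 0.8, -2.7]
opening: 0.0599
```

Call:
move_arm --commands '[[[0.1,0,0,0],[0.1,0,0,0],[0.1,0,0,0],[0,0,0,0]]]'

```text
clock: 12.95
tool_pos: [0.642, -0.159, 0.1252]
orientation: [-171.6, 90.0, 8.4]
force: [0.6, -0.2, -3.6]
opening: 0.0595
```

Call:
move_arm --commands '[[[0.1,0,0,0],[0.1,0,0,0],[0.1,0,0,0],[0.05,0,0,0],[0,0,0,0]]]'

```text
clock: 13.45
tool_pos: [0.642, -0.1591, 0.1228]
orientation: [150.5, 90.0, -29.5]
force: [-2.6, 2.1, 5.5]
opening: 0.0597
```

Call:
move_arm --commands '[[[0,0,0,0],[0,0,0,0],[0,0,0,0],[0,0,0,0],[0,0,0,0],[0,0,0,0]]]' --jaw 8.7

```text
clock: 14.05
tool_pos: [0.642, -0.159, 0.1215]
orientation: [21.9, 90.0, -158.1]
force: [0.7, 0.1, -0.7]
opening: 0.0867
```

Call:
move_arm --commands '[[[-0.5,0,0,0],[-1.5,0,0,0],[-2.5,0,0,0],[-3,0,0,0],[-3,0,0,0],[-2.5,0,0,0],[0,0,0,0]]]'

```text
clock: 14.75
tool_pos: [0.6439, -0.1595, 0.2567]
orientation: [171.6, 89.6, -8.4]
force: [-0.1, 0.0, 0.4]
opening: 0.0866
```

```bash
cat > lev.py <<'E'
from h import *
import sys
tag=sys.argv[1]
out={}
for n,roi in (('scene',(290,280,400,400)),('side',(185,130,310,220))):
    p,d,M,k,W=take(n); C=cloud(d,M,k,W); x0,y0,x1,y1=roi
    hsv=cv2.cvtColor(p,cv2.COLOR_RGB2HSV); R0=np.zeros(d.shape,bool); R0[y0:y1,x0:x1]=True
    mk=R0&(hsv[...,0]>14)&(hsv[...,0]<30)&(hsv[...,1]>150)&(hsv[...,2]>120)&(C[...,2]>.044)&(C[...,2]<.065)
    q=np.argwhere(mk)[:,::-1]; Q=onz(q,.052,M,k,W)[:,:2]
    print(n,'marker',len(q),q.mean(0).round(1),cv2.fitLine(Q.astype(np.float32),2,0,.01,.01).ravel().round(3),cv2.minAreaRect(Q.astype(np.float32)))
    a=C[R0&(C[...,2]>.06)&(C[...,2]<.095)]; print(' arm+hub zrange',len(a))
    arm=R0&(C[...,2]>.066)&(C[...,2]<.08)&(hsv[...,1]<70)&(hsv[...,2]>90)
    A=onz(np.argwhere(arm)[:,::-1],.074,M,k,W)[:,:2].astype(np.float32); print(' arm line',len(A),cv2.fitLine(A,4,0,.001,.001).ravel().round(3))
    kn=C[R0&(C[...,2]>.137)&(C[...,2]<.15)]; print(' knob top',len(kn), cv2.minEnclosingCircle(kn[:,:2].astype(np.float32)) if len(kn) else '')
    c=cv2.resize(p[y0:y1,x0:x1,::-1],None,fx=4.0,fy=4.0,interpolation=cv2.INTER_CUBIC); cv2.imwrite(f'pics/{n}_{tag}.png',c); np.savez(f'{n}_{tag}.npz',p,d,M,k,W)
    hm=np.nan_to_num(C[...,2]); hb=R0&(hm>.076)&(hm<.1)&(hsv[...,2]<90); H=C[hb]; print(' hub',len(H),H.mean(0).round(3) if len(H) else '',cv2.minEnclosingCircle(H[:,:2].astype(np.float32)) if len(H) else '')
ims=[cv2.imread(f'pics/{n}_{tag}.png') for n in('scene','side')]
h=max(i.shape[0] for i in ims); ims=[cv2.copyMakeBorder(i,0,h-i.shape[0],0,0,cv2.BORDER_CONSTANT) for i in ims]
v=np.hstack(ims); cv2.imwrite(f'pics/lev_{tag}.png',cv2.resize(v,None,fx=800/v.shape[1],fy=800/v.shape[1]))
E
python3 lev.py a
```

```text
lev.py:10: RuntimeWarning: Mean of empty slice.
  print(n,'marker',len(q),q.mean(0).round(1),cv2.fitLine(Q.astype(np.float32),2,0,.01,.01).ravel().round(3),cv2.minAreaRect(Q.astype(np.float32)))
  ret = um.true_divide(
Traceback (most recent call last):
  File "lev.py", line 10, in <module>
    print(n,'marker',len(q),q.mean(0).round(1),cv2.fitLine(Q.astype(np.float32),2,0,.01,.01).ravel().round(3),cv2.minAreaRect(Q.astype(np.float32)))
                                               ~~~~~~~~~~~^^^^^^^^^^^^^^^^^^^^^^^^^^^^^^^^^^
cv2.error: OpenCV(4.12.0) /io/opencv/modules/imgproc/src/linefit.cpp:50: error: (-215:Assertion failed) count > 0 in function 'fitLine2D_wods'
```

```bash
sed -i 's/(hsv\[...,0\]>14)&(hsv\[...,0\]<30)&(hsv\[...,1\]>150)&(hsv\[...,2\]>120)&/(hsv[...,0]>8)\&(hsv[...,0]<35)\&(hsv[...,1]>110)\&(hsv[...,2]>90)\&/; s/^    print(n,.marker/    if len(q): print(n,"marker/; s/"marker'"'"'/"marker"/' lev.py; grep marker lev.py; python3 lev.py a
```

```text
if len(q): print(n,"marker",len(q),q.mean(0).round(1),cv2.fitLine(Q.astype(np.float32),2,0,.01,.01).ravel().round(3),cv2.minAreaRect(Q.astype(np.float32)))
scene marker 57 [371.2 309.1] [0.986 0.165 0.435 0.295] ((0.43503573536872864, 0.29356861114501953), (0.029341666027903557, 0.017364542931318283), 21.946971893310547)
 arm+hub zrange 798
 arm line 355 [ 0.903 -0.429  0.56   0.353]
 knob top 95 ((0.5060973763465881, 0.3764611780643463), 0.012033998034894466)
 hub 249 [0.622 0.326 0.08 ] ((0.5753781795501709, 0.34829139709472656), 0.07667510956525803)
side marker 42 [204.7 182.1] [0.846 0.533 0.434 0.286] ((0.43473249673843384, 0.2840171158313751), (0.03447164222598076, 0.026828976348042488), 29.575658798217773)
 arm+hub zrange 911
 arm line 276 [ 0.187 -0.982  0.576  0.212]
 knob top 55 ((0.565604567527771, 0.19269119203090668), 0.20085223019123077)
 hub 184 [0.705 0.386 0.087] ((0.6743118762969971, 0.39261260628700256), 0.17963707447052002)
```

View pics/lev_a.png

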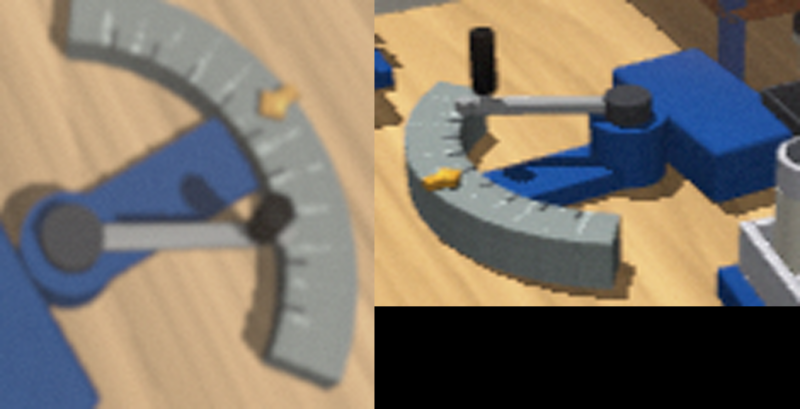

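The crop shows the lever pointing at about 155° and the marker at about 188°. That makes the hinge (0.623,0.321), the knob (0.506,0.376) and the target knob (0.495,0.302). I'll push along -y with the jaws closed.

Call:
move_arm --commands '[[[0,-2.5,0.5,0],[0,-3.8,0.9,0],[0,-3.8,0.9,0],[0,-3.8,0.9,0],[0,-3.8,0.9,0],[0,-3.8,0.9,0],[0,-3.8,0.9,0],[0,-3.8,0.9,0]]]' --jaw 0

```text
clock: 15.7
tool_pos: [0.5729, 0.1332, 0.2505]
orientation: [26.4, 89.9, -153.6]
force: [1.7, -0.0, 0.8]
opening: 0.0286
```

Call:
move_arm --commands '[[[0,-3.8,0.9,0],[0,-3.8,0.9,0],[0,-3.8,0.9,0],[0,-3.8,0.9,0],[0,-3.8,0.9,0],[0,-3.8,0.9,0],[0,-3.8,0.9,0],[0,-3.3,0.9,0]]]'

```text
clock: 16.5
tool_pos: [0.501, 0.4324, 0.2501]
orientation: [52.9, 89.9, -127.1]
force: [-0.6, 0.4, 0.5]
opening: 0.0005
```

Call:
move_arm --commands '[[[0,0,0,0],[0,0,0,0]]]'

```text
clock: 16.7
tool_pos: [0.5012, 0.4313, 0.2499]
orientation: [53.9, 89.8, -126.0]
force: [0.6, -0.1, 1.2]
opening: 0.0003
```

Call:
move_arm --commands '[[[2,0,0.1,0],[2.5,0,0,0],[2.5,0,0,0],[2.5,0,0,0],[2.5,0,0,0],[2,0,0,0],[0.5,0,0,0],[0,0,0,0]]]'

```text
clock: 17.5
tool_pos: [0.5011, 0.4297, 0.1059]
orientation: [61.5, 89.9, -118.6]
force: [0.3, -0.3, -0.0]
opening: 0.0004
```

Call:
move_arm --commands '[[[0,1.3,0,0],[0,1.3,0,0],[0,1.2,0,0],[0,1.2,0,0],[0,1.2,0,0],[0,1.2,0,0],[0,1.0,0,0],[0,0.8,0,0]]]'

```text
clock: 18.3
tool_pos: [0.5011, 0.338, 0.1068]
orientation: [-139.4, 90.0, 40.5]
force: [-1.4, 2.3, 1.3]
opening: 0.0006
```

Call:
move_arm --commands '[[[0,0.5,0,0],[0,0,0,0],[0,0,0,0]]]'

```text
clock: 18.6
tool_pos: [0.5012, 0.3337, 0.1065]
orientation: [94.7, 90.0, -85.4]
force: [0.1, 0.3, -0.2]
opening: 0.0006
```

```bash
python3 lev.py b | head -5; python3 -c "
from h import *;print(get_obs()['tool_pos'])"
```

```text
arm+hub zrange 531
 arm line 134 [0.935 0.354 0.582 0.318]
 knob top 0 
 hub 202 [0.626 0.322 0.079] ((0.6218698620796204, 0.32263514399528503), 0.02485344372689724)
side marker 41 [204.5 182.1] [0.838 0.546 0.434 0.286] ((0.4339008331298828, 0.2870491147041321), (0.03476598858833313, 0.026430832222104073), 70.51433563232422)
[0.50110608 0.33395879 0.1064123 ]
```

Call:
move_arm --commands '[[[0,0.3,0,0],[0,0.3,0,0],[0,0.3,0,0],[0,0.1,0,0],[0,0,0,0],[0,0,0,0]]]'

```text
clock: 19.3
tool_pos: [0.501, 0.3238, 0.1066]
orientation: [88.2, 90.0, -91.8]
force: [0.1, 0.9, 0.5]
opening: 0.0003
```

Call:
move_arm --commands '[[[0,-1,0,0],[0,-3,0,0],[0,-3,0,0],[-3,-2,0,0],[-4,-1,0,0],[-4,0,0,0],[-4,0,0,0],[0,0,0,0]]]'

```text
clock: 20.1
tool_pos: [0.5028, 0.4263, 0.2633]
orientation: [-136.4, 89.5, 43.7]
force: [0.5, 1.1, 0.4]
opening: 0.0005
```

```bash
python3 lev.py c; python3 -c "
from h import *;print(get_obs()['tool_pos'])"
```

```text
scene marker 46 [371.  309.5] [0.984 0.176 0.436 0.295] ((0.4348379671573639, 0.2940523624420166), (0.02916976809501648, 0.013971311040222645), 17.658164978027344)
 arm+hub zrange 742
 arm line 225 [0.983 0.181 0.558 0.313]
 knob top 81 ((0.49705860018730164, 0.3019721508026123), 0.012170102447271347)
 hub 295 [0.615 0.321 0.08 ] ((0.5708732604980469, 0.32111942768096924), 0.07536619901657104)
side marker 39 [204.6 182.1] [0.891 0.453 0.434 0.286] ((0.4329332709312439, 0.2843146324157715), (0.028964785858988762, 0.026430832222104073), 70.51433563232422)
 arm+hub zrange 896
 arm line 140 [ 0.416 -0.909  0.602  0.049]
 knob top 56 ((0.5643628835678101, 0.15788598358631134), 0.1661291867494583)
 hub 208 [0.705 0.372 0.087] ((0.6670662760734558, 0.34901243448257446), 0.18964694440364838)
[0.50082049 0.42466655 0.2575701 ]
```

View pics/lev_c.png

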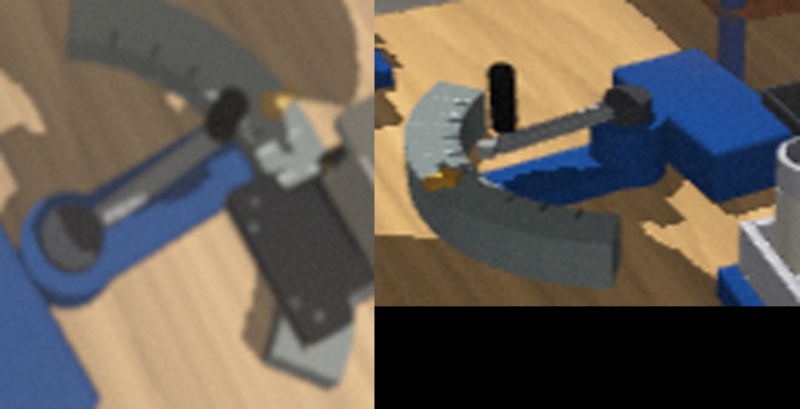

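```bash
python3 - <<'E'
from h import *
p,d,M,k,W=take('side'); C=cloud(d,M,k,W)
for nm,y0,y1 in(('tin2',-.2,-.118),('loaded',-.11,-.035),('tin1',-.02,.06)):
    Q=C[(C[...,0]>.58)&(C[...,0]<.72)&(C[...,1]>y0)&(C[...,1]<y1)&(C[...,2]>.15)&(C[...,2]<.18)]
    print(nm,len(Q),cv2.minEnclosingCircle(Q[:,:2].astype(np.float32)),np.percentile(Q[:,2],[80,95,99]).round(3))
cv2.imwrite('pics/s3.png',p[:,:,::-1]); o=get_obs(); print(o['clock'],o['force'])
E
```

```text
tin2 350 ((0.6415048837661743, -0.15556012094020844), 0.0327017679810524) [0.163 0.164 0.166]
loaded 283 ((0.6475280523300171, -0.07357355952262878), 0.03221242129802704) [0.16  0.161 0.163]
tin1 273 ((0.6510989665985107, 0.01989125646650791), 0.034181855618953705) [0.163 0.164 0.165]
20.25 [-0.59717096 -0.3839692  -0.47117054]
```

View pics/s3.png

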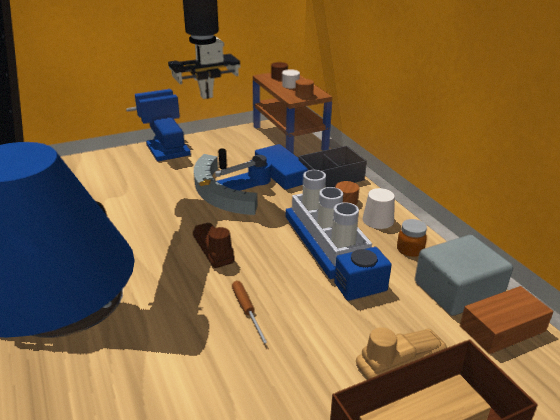

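The side view shows all three tins upright in their cells at (314,185), (330,203) and (346,220). The bystanders look unmoved, and the gripper is clear at (205,80).

```bash
python3 -c "
from plant import close_job; print(close_job())"
```

```text
the job is handed in; nothing more can be done
None
```

Both loose tins now stand in the two empty cradle cells, and the speed lever is set to the marker. I handed the job in at about 20 s of the 67 s allowed; no verdict was reported.

- **Tins:** I lowered each one until it touched its pad, let go, then rose clear. In the last side view the tops were at about 163 to 164 mm for the two new tins and 161 mm for the loaded one. They should be 163 mm and 160 mm. All three were within a few mm of their cell centres.
- **Lever:** I pushed the knob round with closed fingers and backed off. It now points at about 188.6°, and the marker measures between 187.4° and 188.8°. The knob turned 33.5°, which is what I had calculated.
- **Disagreement:** Lines fitted to the lever arm and to the marker itself both came out nearer 190°. They are small and partly shadowed, but still agree with each other well within the 4° limit. The side camera's lever fits picked up other objects, so I ignored them.
- **Other things on the bench:** The shoe lasts and the rasp look unmoved, and the gripper was clear of everything at the end.

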